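# Close up a laser coder's optic barrel

### The job

Put the laser coder's optics back together: drop the open spacer ring into the barrel first, then the glass window on top of it, letting each go only once it is at the barrel's mouth so that the glass does not fall from a height. Then swing the arm over the barrel until it stops, and screw its retaining ring down clockwise (seen from above) to its stop so that the window is clamped. Leave the tape roll, the screwdriver and the jar where they are.

Things in the scene. Friction and masses are not known exactly. Their poses are not given: they have to be found in the camera images.
- barrel_seat (a point): Centre of the flat seat inside the fixed upright dark steel barrel, 16 mm above the table; z up along its axis. The polished bore is 49 mm across, 26 mm deep; its mouth, 42 mm above the table, flares to 58 mm inside, 66 outside. A fixed lens rises 5 mm from the seat, inside the spacer's hole. The arm's pivot lies 70.7 mm from the axis towards (+x, -y). Around it a plate 12 mm thick, 46 mm in radius.
- spacer_center (a point): Centre (half-way up) of the spacer: a plain aluminium ring, 44 mm outside, 33 mm hole, 18 mm high, 50 g, lying flat on a white board 8 mm thick. z up. When seated its centre is 9 mm above the seat and its top 8 mm below the barrel's mouth.
- spacer: The same spacer; origin at the centre of its underside.
- window_center (a point): Centre (half-way up) of the window: an aluminium-rimmed closed disc with glass faces, 44 mm across, 18 mm high, 50 g, the same either way up, lying flat on the white board. z up. When seated on the spacer its centre is 27 mm above the seat and its top stands 10 mm proud of the barrel's mouth.
- window: The same window; origin at the centre of its underside.
- swing_arm (a joint): Angle (rad) of the swing arm about its upright pivot: 0 = against its stop with the ring centred over the barrel, growing counter-clockwise seen from above as it is swung away (at most 2.4). Stiff friction of 0.9 N m: it stays where it is left.
- swing_pivot (a point): Point on the axis of the arm's pivot, at the arm's mid height (64 mm above the table). The pivot's post and boss are 26 mm across and end 71 mm above the table.
- tongue (a point): Pushing point on the arm's tongue, a flat aluminium bar 20 mm wide, 12 mm thick (58 to 70 mm above the table) at the arm's free end; x points outward along it, away from the pivot. 129 mm from the pivot's axis, 58 mm from the ring's axis; the bar runs 14 mm further out; the arm's round eye (40 mm radius about the ring's axis) begins 18 mm further in. The space beneath it is free when swung away.
- clamp_ring (a joint): Angle (rad) of the steel retaining ring carried by the arm: 0 = fully up (at the start), growing clockwise seen from above as it screws down, stop at 3.0 (just under half a turn); 2.5 mm down per rad. Friction 0.03 N m; it stays where it is left. Under it a sprung black washer (1.6 N/mm) meets a seated window at about 2.0 rad.
- ring_wings (a point): Centre of the ring at mid height of its two upright wings, 96 mm above the table when up. x runs through both wings, z up. Wings: steel plates 8 mm thick, 22 mm high (85 to 107 mm above the table when up, 7.5 mm lower when down), from 16.5 to 36.5 mm from the axis, on a flange 37 mm in radius, nothing higher around. A closed fingertip between the wings can push one round.
- pressure_pad: The sprung black washer under the retaining ring that clamps the window; 41 mm outside, 29 mm inside.
- tape_roll: Bystander: cardboard roll of 90 mm diameter and 25 mm height, lying flat; origin at the centre of its underside.
- driver: Bystander: screwdriver, 170 mm long, lying on the table along its x axis.
- jar: Bystander: white jar with black lid, 56 mm across, 75 mm high; origin at the centre of its underside.
Not all that is in view belongs to the job. What is shaped like the window but green is not meant.

How it is judged:
On the way, in this order (a step that is already met when the one before it is completed fails the run):
1. the spacer lies on the seat in the barrel, let go (horizontal distance between spacer_center and barrel_seat below 0.004 m and z of spacer_center in the frame of barrel_seat between 0.0065 and 0.0115 m and contact force between spacer and the fingers below 0.1 N), for 0.2 s.
2. the window lies on the spacer in the barrel, let go (all of step 1 and horizontal distance between window_center and barrel_seat below 0.004 m and z of window_center in the frame of barrel_seat between 0.0245 and 0.0295 m and contact force between window and the fingers below 0.1 N), for 0.2 s.
3. the arm is swung over the barrel to its stop (all of step 2 and value of joint swing_arm below 0.06 rad), for 0.2 s.
At the end, for the whole second after the job is handed in: Spacer on the seat and window on it, each within 4 mm of the axis and 2.5 mm of its seated height; window level within 0.1 rad and at rest; arm within 0.06 rad of its stop over the barrel; ring turned past 2.7 rad, its washer pressing on the window with over 2 N (all of step 3 and value of joint clamp_ring above 2.7 rad and contact force between pressure_pad and window above 2 N and angle between window_center's own z axis and vertical below 0.1 rad and linear speed of window below 0.02 m/s); the robot touches nothing.
It fails at once if the roll of tape is shoved more than 40 mm (distance of tape_roll from where it was at the start of the episode above 0.04 m).
It fails at once if the screwdriver is shoved more than 40 mm (distance of driver from where it was at the start of the episode above 0.04 m).
It fails at once if the jar is shoved more than 40 mm (distance of jar from where it was at the start of the episode above 0.04 m).
It fails at once if the glass window falls into the barrel from a height (faster than 0.75 m/s, a free fall of about 29 mm) (linear speed of window above 0.75 m/s and horizontal distance between window_center and barrel_seat below 0.03 m and contact force between window and the fingers below 0.05 N).
It also fails if it takes over 72 s, if anything falls off the work surface, if the arm or the gripper's body presses on something with over 40 N, if the wrist force passes 120 N, or if a joint passes its speed limit or range.

### The arm

A 6-joint arm with a two-finger parallel gripper is mounted at the origin on the work surface. World frame = base frame: x ahead of the robot, y to its left, z up, the work surface at z = 0. Lengths are in m, angles in rad, forces in N, time in s.
With the tool pointing down it reaches from about 0.275 to 0.975 m from the base axis. Payload 8.4 kg.
Tool frame: the origin (TCP) lies at the very end of the fingers, on their centre line; the grasp point (between the pads) lies 19 mm behind it; z points along the fingers, y is the line along which they close (so a half turn about z gives the same grasp; the last joint's range is limited). The gripper opens to 92 mm and grips with 3 to 60 N. Pads are 20 mm wide; open, the fingers measure 128 mm over their backs; the gripper's body (75 mm by 189 mm) begins 69 mm behind the grasp point.
Start: joints at [1.201, 0.353, 1.633, -0, 1.155, -0.002], TCP at [0.225, 0.583, 0.215] pointing down, gripper open.
Joint ranges: [-2.63, 2.63], [-0.92, 2.1], [0.06, 2.66], [-1.3, 4.44], [0, 2.69], [-3.02, 3.02]. Speed limits (rad/s): [2.22, 2.22, 2.79, 3.14, 3.14, 3.14].

### API

Orientations are given as a 3x3 rotation matrix whose columns are the frame's x, y, z axes.
In Python, from bench import robot, viewer, finder gives the robot as it stands.
- The arm moves only by the shell command python3 -m inch 'ROWS' [FORCE]. ROWS is JSON, a list that holds one entry, the list of rows, each a list of 5 numbers: the shift along the tool's x, y, z in mm, then the turn about the tool's z in rad, then the opening, from -1 (shut) to 1 (fully open), so that 0 is half open. A call has 1 to 20 rows; each row is the pose to reach, as a shift and turn from the pose commanded when the call began, along the tool's axes at that moment; what a row does not reach only later rows make up. A row lasts 1/8 s, in which the tool goes at most 62.5 mm and 10.7 degrees, less where a joint would pass 70% of its speed; a pose out of reach is approached as far as the arm can. A call with a gripper value outside its range is refused whole. The fingers move at their own pace and stop on an object; FORCE is the grip in N (left out, the last holds). Time passes only in rows, so rows that repeat a pose let the fingers close. It gives the time, the measured TCP pose, the force, the opening and the grip force at its end, in the units of the state.
- robot.read_state(): the state, without advancing time (a new reading comes with each control period).
- viewer.capture(name): name is "scene" or "side" or "wrist"; returns a dict with "img" (384x512x3 uint8, blue, green, red), "K" (3x3 intrinsics, pixels), "R" (3x3) and "t" (3): a world point X has camera coordinates R X + t. Camera axes: x right, y down, z forward; pixel columns grow to the right and rows downward; lengths in m; the calibration is good to about 2 mm. A picture is of the moment at which its call begins. There is no depth.
- robot.finish_job(): hands the job in; it is judged then, once.
Trained networks look in a picture, given as the dict that the camera call returned (one of the last four; its "shot" number tells which), for a name from the list of things; names that differ only in an ending like _2 or _b are one class to them, and where a whole thing is asked for, a point or a joint stands for the part that bears it (a point fixed in the world has none). Each returns a list of dicts, best first, with "p" (0 to 1); they miss things now and then, are a little off and sometimes report something else, mostly with a low value. They report only what shows in the picture. A call takes as long as a camera call. They do not tell look-alikes from the thing itself.
- finder.search_frame(picture, target): "location" ([column, row] in pixels, amid what is visible of it).
- finder.spot_point(picture, target): "location" ([column, row] in pixels: a listed point, or the origin of a listed thing).
The state is a dict: "time_s": time; "joint_positions": joint angles; "qd": joint speeds; "joint_torque": joint torques, N m; "tool_pos": TCP position; "tcp_rot": TCP orientation; "contact_force": force on the tool from outside, world axes, zero at the start; "ft_torque": the same for the moment, N m; "grip_width": finger opening in m; "gripper_force": force on a finger pad.
Only numpy, scipy, OpenCV 4.12 (cv2) and the standard library are available. Lean on these libraries where they do the work, as an engineer would, in place of code of your own. Each camera call takes 0.05 s, during which the arm holds its last target. There are 200 camera calls.

## Working session

There is one attempt and no reset: what is moved stays moved. The work goes in short steps, Python scripts to look and compute and a shell command to move; the robot and the scene stay as the last step left them, time stands still between calls to the robot, and variables do not carry over. Pictures are saved under pics/ and viewed, at most 10 in all, crops included, and the job is handed in when it is done.

```bash
mkdir -p pics
cat > h.py <<'E'
import numpy as np, cv2
from bench import robot, viewer, finder
def ray(c,px):
    d=c["R"].T@np.linalg.inv(c["K"])@np.array([px[0],px[1],1.]); o=-c["R"].T@c["t"]; return o,d
def at_z(c,px,z):
    o,d=ray(c,px); return o+d*(z-o[2])/d[2]
def tri(a,pa,b,pb):
    A=[];B=[]
    for c,p in((a,pa),(b,pb)):
        o,d=ray(c,p); d=d/np.linalg.norm(d); P=np.eye(3)-np.outer(d,d); A.append(P);B.append(P@o)
    return np.linalg.solve(sum(A),sum(B))
def proj(c,X):
    v=c["K"]@(c["R"]@np.array(X)+c["t"]); return v[:2]/v[2]
E
python3 - <<'E'
from h import *
np.set_printoptions(precision=4,suppress=True)
Z=dict(barrel_seat=.016,spacer_center=.017,window_center=.017,swing_pivot=.064,tongue=.064,ring_wings=.096,tape_roll=0,driver=.01,jar=0)
cs={n:viewer.capture(n) for n in("scene","side")}
for n,c in cs.items():
    cv2.imwrite(f"pics/{n}0.png",c["img"])
    print(n,"cam at",-c["R"].T@c["t"])
    for k,z in Z.items():
        for r in finder.spot_point(c,k)[:4]:
            if r["p"]>.2: print(k,round(r["p"],2),np.round(r["location"],1),at_z(c,r["location"],z))
print(robot.read_state())
cv2.imwrite("pics/both.png",cv2.resize(np.hstack([cs["scene"]["img"],cs["side"]["img"]]),(800,300)))
E
```

```text
scene cam at [1.627  0.3809 0.7791]
barrel_seat 0.66 [203.3 204.7] [ 0.5519 -0.0262  0.016 ]
spacer_center 0.64 [293.  208.2] [0.5086 0.2246 0.017 ]
spacer_center 0.57 [331.  222.7] [0.5522 0.335  0.017 ]
window_center 0.49 [293.7 207.3] [0.5037 0.2257 0.017 ]
window_center 0.46 [282.5 184.1] [0.3877 0.1715 0.017 ]
window_center 0.45 [324.4 194.5] [0.4157 0.3014 0.017 ]
swing_pivot 0.85 [175.3 199.3] [ 0.613  -0.0831  0.064 ]
tongue 0.9 [137.2 190.1] [ 0.5948 -0.2046  0.064 ]
tongue 0.71 [331.2 221.6] [0.6136 0.3379 0.064 ]
ring_wings 0.76 [153.9 184.6] [ 0.6037 -0.1463  0.096 ]
tape_roll 0.85 [277.4 274.7] [0.7709 0.2331 0.    ]
driver 0.58 [150.7 161. ] [ 0.3369 -0.2848  0.01  ]
jar 0.73 [384.1 212.4] [0.4419 0.4738 0.    ]
side cam at [ 0.5018 -0.6175  0.9373]
barrel_seat 0.63 [264.  229.6] [ 0.5561 -0.034   0.016 ]
spacer_center 0.7 [251.9 139. ] [0.5394 0.3282 0.017 ]
spacer_center 0.56 [244.1 166.1] [0.5087 0.2067 0.017 ]
window_center 0.62 [202.9 178.4] [0.3793 0.1625 0.017 ]
window_center 0.52 [243.3 162.8] [0.5067 0.221  0.017 ]
window_center 0.47 [212.5 151. ] [0.4071 0.278
[... 257 characters left out ...]
9] [0.7635 0.2445 0.    ]
driver 0.82 [167.9 335.5] [ 0.3118 -0.3095  0.01  ]
jar 0.68 [221.3 117.2] [0.4345 0.4643 0.    ]
{'time_s': 1.0, 'joint_positions': array([ 1.2006,  0.3529,  1.6334, -0.    ,  1.1552, -0.0024]), 'qd': array([-0.0013,  0.0013, -0.0012, -0.0002, -0.0015, -0.0011]), 'joint_torque': array([  0.0013, -59.3752, -33.4577,   0.0698,   0.0154,   0.    ]), 'tool_pos': array([0.2247, 0.5832, 0.2146]), 'tcp_rot': array([[-0.9331,  0.3596,  0.    ],
       [ 0.3596,  0.9331,  0.    ],
       [-0.    ,  0.    , -1.    ]]), 'contact_force': array([-0.4165,  0.3214, -0.546 ]), 'ft_torque': array([ 0.0233, -0.006 ,  0.013 ]), 'gripper_force': 0.0, 'grip_width': 0.09219851229319904}
```

View pics/scene0.png

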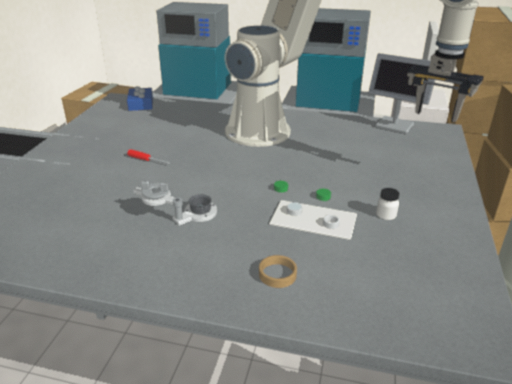

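View pics/side0.png

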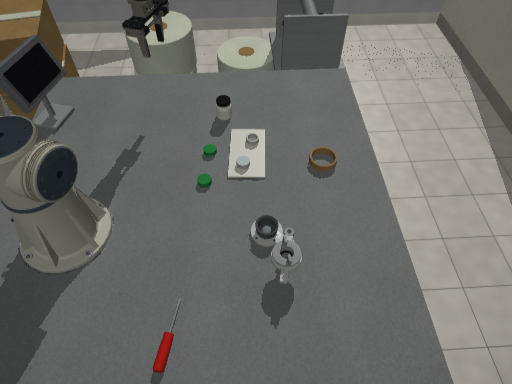

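Candidates: the board carries the open ring at scene (331,222), which is the spacer, and the pale closed disc at (294,208), which is the window. The green look-alikes at (282,185) and (324,194) lie off the board, so I reject them. In the side view the ring is at (252,139), the disc at (243,162), the barrel at (265,229) and the swung-away arm at (287,255). I'll move over the board and check the choice with the wrist camera.

```bash
python3 -m inch '[[[-60,-18,0,0,0.3],[-115,-35,0,0,0.3],[-170,-52,0,0,0.3],[-225,-69,0,0,0.3],[-280,-86,0,0,0.3],[-335,-102,0,0,0.3],[-392,-119,0,0,0.3],[-392,-119,0,0,0.3],[-392,-119,0,0,0.3]]]' 15
python3 - <<'E'
from h import *
np.set_printoptions(precision=4,suppress=True)
c=viewer.capture("wrist"); cv2.imwrite("pics/w1.png",c["img"])
print(-c["R"].T@c["t"],c["R"])
for k in("spacer_center","window_center"):
    for r in finder.spot_point(c,k)[:4]: print(k,round(r["p"],2),np.round(r["location"],1),at_z(c,r["location"],.017))
E
```

```text
time_s: 2.12
tool_pos: [0.5473, 0.3312, 0.2144]
tcp_rot: [[-0.933, 0.36, -0.001], [0.36, 0.933, 0.0], [0.001, -0.0, -1.0]]
contact_force: [-0.8, -0.4, -0.3]
grip_width: 0.0595
gripper_force: 0.0
[0.4771 0.359  0.3844] [[ 0.3606  0.9327  0.0008]
 [ 0.8984 -0.3476  0.2685]
 [ 0.2507 -0.096  -0.9633]]
spacer_center 0.97 [260.  169.7] [0.5423 0.3364 0.017 ]
spacer_center 0.73 [ 38.6 269.3] [ 0.564  -0.0317  0.017 ]
window_center 0.88 [176.2 173.6] [0.5059 0.2272 0.017 ]
window_center 0.84 [ 92.1 105. ] [0.386  0.1657 0.017 ]
window_center 0.74 [186.9  75.2] [0.3978 0.2942 0.017 ]
```

View pics/w1.png

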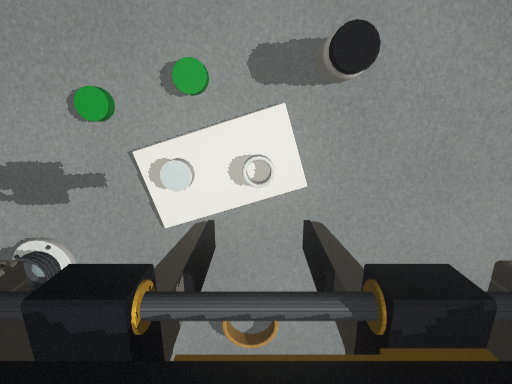

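The picture shows the open ring at (258,171) and the closed glass disc at (176,174), both on the board. The greens at (190,76) and (94,103) are off it. I'll check the choice in one crop with projected circles.

```bash
cat >> h.py <<'E'
def circ(c,p,z,r): return np.array([proj(c,[p[0]+r*np.cos(a),p[1]+r*np.sin(a),z]) for a in np.linspace(0,2*np.pi,40)])
def overlay(c,cs,x,y,w,h,s):
    im=cv2.resize(c["img"][y:y+h,x:x+w],None,fx=s,fy=s,interpolation=cv2.INTER_CUBIC)
    for p,z,r in cs: cv2.polylines(im,[np.int32(((circ(c,p,z,r)-[x,y]+.5)*s)*16)],True,(0,0,255),1,cv2.LINE_AA,4)
    return im
E
python3 - <<'E'
from h import *
c=viewer.capture("wrist")
S=(.5423,.3364);W=(.5059,.2272)
im=overlay(c,[(S,.026,.022),(S,.026,.0165),(S,.008,.022),(W,.026,.022),(W,.008,.022)],145,140,150,75,5)
cv2.imwrite("pics/c1.png",im)
E
```

```text
(no output)
```

View pics/c1.png

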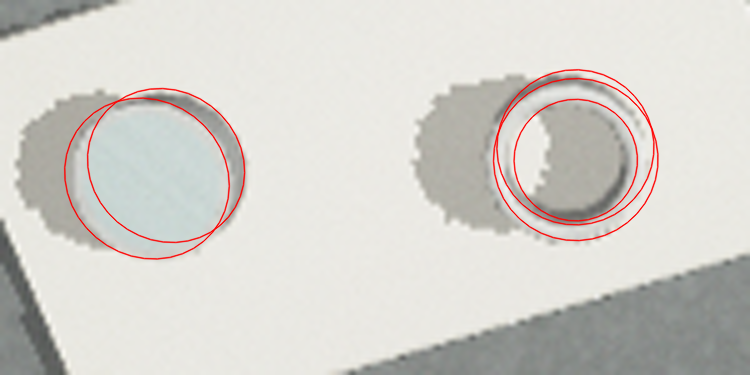

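Spacer is at about (0.543, 0.3346) and the window at about (0.505, 0.228). Next I grasp the spacer near its top.

```bash
python3 -m inch '[[[5,1.5,50,0,0.3],[5,1.5,110,0,0.3],[5,1.5,160,0,0.3],[5,1.5,185,0,0.3],[5,1.5,196,0,0.3],[5,1.5,196,0,0.3],[5,1.5,196,0,-0.3],[5,1.5,196,0,-0.3],[5,1.5,196,0,-0.3],[5,1.5,196,0,-0.3],[5,1.5,175,0,-0.3],[5,1.5,130,0,-0.3],[5,1.5,80,0,-0.3],[5,1.5,80,0,-0.3]]]' 15
python3 - <<'E'
from h import *
c=viewer.capture("wrist"); cv2.imwrite("pics/w2.png",c["img"])
np.set_printoptions(precision=4,suppress=True)
s=robot.read_state(); print(s["tool_pos"])
for r in finder.spot_point(c,"spacer_center")[:3]: print(r["p"],r["location"],at_z(c,r["location"],s["tool_pos"][2]-.001))
for r in finder.spot_point(c,"barrel_seat")[:3]: print(r["p"],r["location"],at_z(c,r["location"],.016))
E
```

```text
time_s: 4.08
tool_pos: [0.5463, 0.336, 0.1404]
tcp_rot: [[-0.933, 0.36, 0.007], [0.36, 0.933, 0.005], [-0.005, 0.007, -1.0]]
contact_force: [0.5, -0.1, -1.0]
grip_width: 0.0424
gripper_force: 15.0
[0.5449 0.3351 0.1378]
```

```bash
python3 -m inch '[[[-5,-12,-40,0,-0.3],[-25,-60,-65,0,-0.3],[-48,-115,-65,0,-0.3],[-71,-170,-65,0,-0.3],[-94,-225,-65,0,-0.3],[-117,-280,-65,0,-0.3],[-140,-337,-65,0,-0.3],[-140,-337,-65,0,-0.3],[-140,-337,-65,0,-0.3],[-140,-337,-65,0,-0.3]]]'
python3 - <<'E'
from h import *
c=viewer.capture("wrist"); cv2.imwrite("pics/w2.png",c["img"])
np.set_printoptions(precision=4,suppress=True)
s=robot.read_state(); print(s["tool_pos"])
for r in finder.spot_point(c,"spacer_center")[:3]: print(r["p"],r["location"],at_z(c,r["location"],s["tool_pos"][2]-.001))
for k,z in(("barrel_seat",.016),("swing_pivot",.064),("tongue",.064),("ring_wings",.096)):
  for r in finder.spot_point(c,k)[:2]: print(k,r["p"],r["location"],at_z(c,r["location"],z))
E
```

```text
time_s: 5.48
tool_pos: [0.5528, -0.0291, 0.199]
tcp_rot: [[-0.934, 0.358, -0.001], [0.358, 0.934, 0.0], [0.001, -0.0, -1.0]]
contact_force: [0.2, 0.5, 0.0]
grip_width: 0.0425
gripper_force: 15.0
[ 0.5529 -0.029   0.1992]
barrel_seat 0.75 [260.2, 184.0] [ 0.5633 -0.0296  0.016 ]
barrel_seat 0.64 [443.9, 67.0] [0.5078 0.2259 0.016 ]
swing_pivot 0.93 [240.0, 247.6] [ 0.6185 -0.0777  0.064 ]
tongue 0.82 [139.4, 260.6] [ 0.59   -0.2015  0.064 ]
ring_wings 0.82 [176.8, 267.5] [ 0.6016 -0.1453  0.096 ]
```

View pics/w2.png

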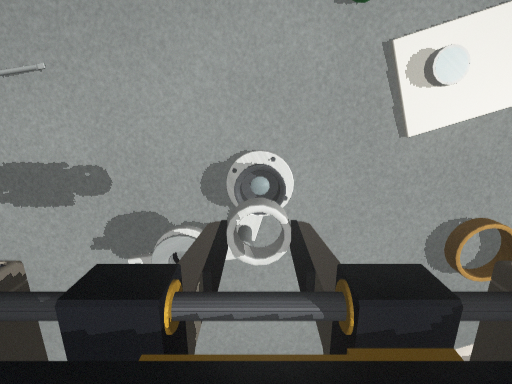

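The barrel's plate shows at (260,183) with the lens at (260,185). The spacer is held level at (259,232), and its hole is visible. I'll overlay the model circles to refine both.

Run:
```python
from h import *
c=viewer.capture("wrist"); s=robot.read_state(); t=s["tool_pos"]
B=(.5633,-.0296)
S=at_z(c,(259.5,232),t[2]+.008); print(t,S)
im=overlay(c,[(B,.012,.046),(B,.042,.033),(B,.042,.029),(B,.016,.0245),(S,t[2]+.008,.022),(S,t[2]+.008,.0165),(S,t[2]-.010,.0165)],200,140,125,130,4.6)
cv2.imwrite("pics/c2.png",im)
```

```text
[ 0.55308828 -0.02988062  0.19961513] [ 0.54938349 -0.02681439  0.20761513]
```

View pics/c2.png

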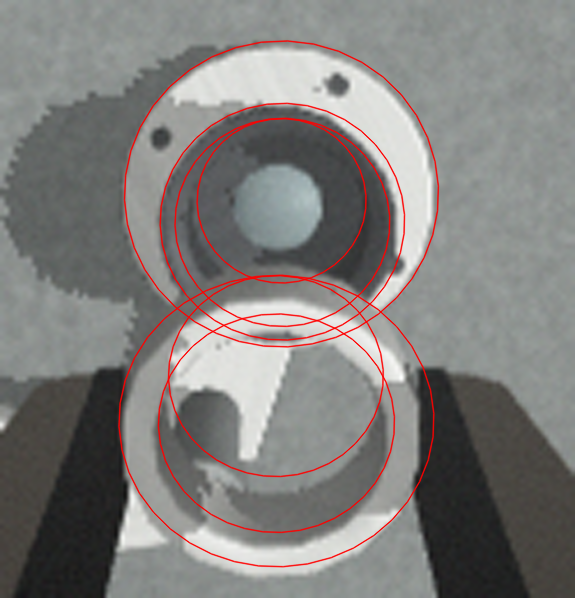

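Barrel is at about (0.5635, −0.030) and the spacer sits nearly on the tool axis. I'll lower it into the mouth, release and retreat.

```bash
python3 -m inch '[[[-11,3,40,0,-0.3],[-11,3,90,0,-0.3],[-11,3,125,0,-0.3],[-11,3,140,0,-0.3],[-11,3,148,0,-0.3],[-11,3,153,0,-0.3],[-11,3,153,0,-0.3],[-11,3,153,0,-0.3],[-11,3,153,0,-0.3]]]'
python3 - <<'E'
from h import *
print(robot.read_state()["tool_pos"])
E
```

```text
time_s: 6.95
tool_pos: [0.5648, -0.0316, 0.0472]
tcp_rot: [[-0.933, 0.36, 0.001], [0.36, 0.933, -0.0], [-0.001, 0.0, -1.0]]
contact_force: [-0.6, -0.8, -1.1]
grip_width: 0.0426
gripper_force: 15.0
[ 0.56477563 -0.03158638  0.04717078]
```

```bash
python3 -m inch '[[[0,0,0,0,0.3],[0,0,0,0,0.3],[0,0,0,0,0.3],[0,0,-15,0,0.3],[0,0,-60,0,0.3],[5,0,-110,0,0.3],[10,0,-153,0,0.3],[10,0,-153,0,0.3],[10,0,-153,0,0.3]]]'
python3 - <<'E'
from h import *
c=viewer.capture("wrist"); s=robot.read_state(); t=s["tool_pos"]; print(t)
B=(.5635,-.030)
print([ (r["p"],r["location"],at_z(c,r["location"],.025)) for r in finder.spot_point(c,"spacer_center")[:2]])
im=overlay(c,[(B,.012,.046),(B,.042,.033),(B,.034,.022),(B,.034,.0165)],200,120,125,120,5)
cv2.imwrite("pics/c3.png",im)
E
```

```text
time_s: 8.07
tool_pos: [0.5548, -0.0279, 0.1997]
tcp_rot: [[-0.933, 0.36, 0.0], [0.36, 0.933, -0.0], [-0.0, 0.0, -1.0]]
contact_force: [0.0, 0.1, 0.1]
grip_width: 0.0594
gripper_force: 0.0
[ 0.55439131 -0.02794199  0.19889692]
[(0.88, [260.8, 185.3], array([ 0.5655282 , -0.02785537,  0.025     ]))]
```

View pics/c3.png

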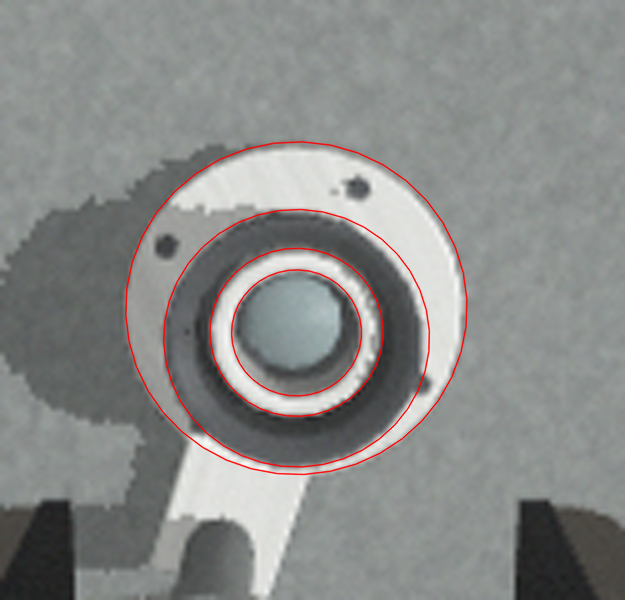

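The spacer is seated flat and centred: the rim fits the overlay circle, and the mouth is at (296,338) in the crop. Next the window.

```bash
python3 -m inch '[[[28,44,0,0,0.3],[55,88,0,0,0.3],[82,132,0,0,0.3],[110,176,0,0,0.3],[138,221,0,0,0.3],[138,221,40,0,0.3],[138,221,90,0,0.3],[138,221,140,0,0.3],[138,221,170,0,0.3],[138,221,180,0,0.3],[138,221,180,0,0.3],[138,221,180,0,0.3]]]'
python3 - <<'E'
from h import *
print(robot.read_state()["tool_pos"])
E
```

```text
time_s: 9.68
tool_pos: [0.5066, 0.2282, 0.0207]
tcp_rot: [[-0.933, 0.36, 0.002], [0.36, 0.933, 0.001], [-0.001, 0.001, -1.0]]
contact_force: [-0.1, 0.2, 0.2]
grip_width: 0.0596
gripper_force: 0.0
[0.5065678  0.22823963 0.0206529 ]
```

```bash
python3 -m inch '[[[1,0,1,0,-0.3],[1,0,1,0,-0.3],[1,0,1,0,-0.3],[1,0,1,0,-0.3],[1,0,-20,0,-0.3],[1,0,-70,0,-0.3],[0,0,-125,0,-0.3],[0,0,-180,0,-0.3],[-28,-44,-180,0,-0.3],[-55,-88,-180,0,-0.3],[-82,-132,-180,0,-0.3],[-110,-176,-180,0,-0.3],[-138,-221,-180,0,-0.3],[-138,-221,-180,0,-0.3],[-138,-221,-180,0,-0.3],[-138,-221,-180,0,-0.3]]]' 15
python3 - <<'E'
from h import *
c=viewer.capture("wrist"); s=robot.read_state(); t=s["tool_pos"]; print(t)
B=(.5635,-.030)
print([ (r["p"],r["location"],at_z(c,r["location"],t[2]-.002)) for r in finder.spot_point(c,"window_center")[:2]])
im=overlay(c,[(B,.012,.046),(B,.042,.033),(t,t[2]+.007,.022)],200,120,125,150,4)
cv2.imwrite("pics/c4.png",im)
E
```

```text
time_s: 11.68
tool_pos: [0.5548, -0.0267, 0.1995]
tcp_rot: [[-0.934, 0.358, -0.0], [0.358, 0.934, 0.0], [0.0, 0.0, -1.0]]
contact_force: [0.3, -0.1, -0.3]
grip_width: 0.0431
gripper_force: 15.0
[ 0.55482644 -0.02667009  0.19957326]
[(0.94, [257.3, 233.3], array([ 0.5555442 , -0.02709064,  0.19757326]))]
```

View pics/c4.png

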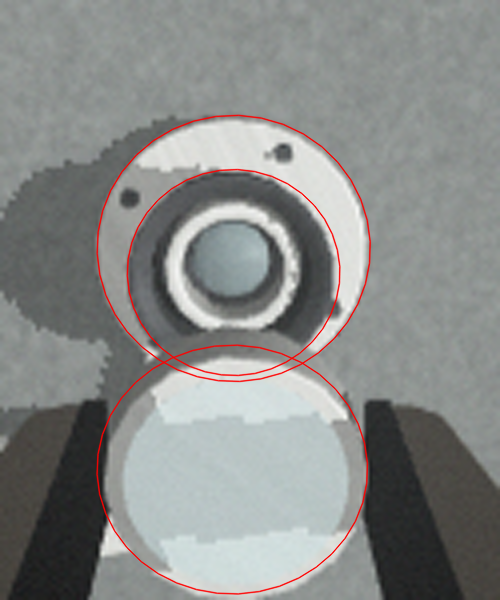

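The window is held level and centred on the tool axis at crop (236,470). I'll lower it to the mouth.

```bash
python3 -m inch '[[[-9.5,-0.5,40,0,-0.3],[-9.5,-0.5,90,0,-0.3],[-9.5,-0.5,125,0,-0.3],[-9.5,-0.5,140,0,-0.3],[-9.5,-0.5,148,0,-0.3],[-9.5,-0.5,153,0,-0.3],[-9.5,-0.5,153,0,-0.3],[-9.5,-0.5,153,0,-0.3],[-9.5,-0.5,153,0,-0.3]]]'
```

```text
time_s: 12.9
tool_pos: [0.5642, -0.0319, 0.0472]
tcp_rot: [[-0.933, 0.36, 0.001], [0.36, 0.933, -0.0], [-0.001, 0.0, -1.0]]
contact_force: [-0.9, 0.1, -1.3]
grip_width: 0.0432
gripper_force: 15.0
```

```bash
python3 -m inch '[[[0,0,1,0,-0.3],[0,0,1,0,0.2],[0,0,1,0,0.2],[0,0,1,0,0.2],[0,0,1,0,0.2],[0,0,-15,0,0.2],[0,0,-60,0,0.2],[5,0,-110,0,0.2],[10,0,-153,0,0.2],[10,0,-153,0,0.2],[10,0,-153,0,0.2]]]'
python3 - <<'E'
from h import *
c=viewer.capture("wrist"); s=robot.read_state(); t=s["tool_pos"]; print(t,s["joint_positions"])
B=(.5633,-.0307)
print([ (r["p"],r["location"],at_z(c,r["location"],.043)) for r in finder.spot_point(c,"window_center")[:2]])
for k,z in(("swing_pivot",.064),("tongue",.064),("ring_wings",.096)):
  for r in finder.spot_point(c,k)[:1]: print(k,r["p"],r["location"],at_z(c,r["location"],z))
im=overlay(c,[(B,.012,.046),(B,.042,.033),(B,.052,.022)],100,100,220,165,3.6)
cv2.imwrite("pics/c5.png",im)
E
```

```text
time_s: 14.28
tool_pos: [0.5542, -0.0282, 0.1998]
tcp_rot: [[-0.933, 0.359, 0.0], [0.359, 0.933, -0.0], [-0.0, 0.0, -1.0]]
contact_force: [-0.2, 0.2, -0.3]
grip_width: 0.0552
gripper_force: 0.0
[ 0.55378923 -0.0282284   0.19897587] [-5.36045222e-02  2.60813732e-01  1.80063530e+00 -5.18924358e-05
  1.08127839e+00 -1.25658521e+00]
[(0.96, [260.7, 188.7], array([ 0.56469723, -0.02837233,  0.043     ]))]
swing_pivot 0.78 [241.3, 248.9] [ 0.62265123 -0.07644087  0.064     ]
tongue 0.65 [139.3, 259.4] [ 0.5901355 -0.2007153  0.064    ]
ring_wings 0.63 [176.2, 265.6] [ 0.60090054 -0.14466846  0.096     ]
```

View pics/c5.png

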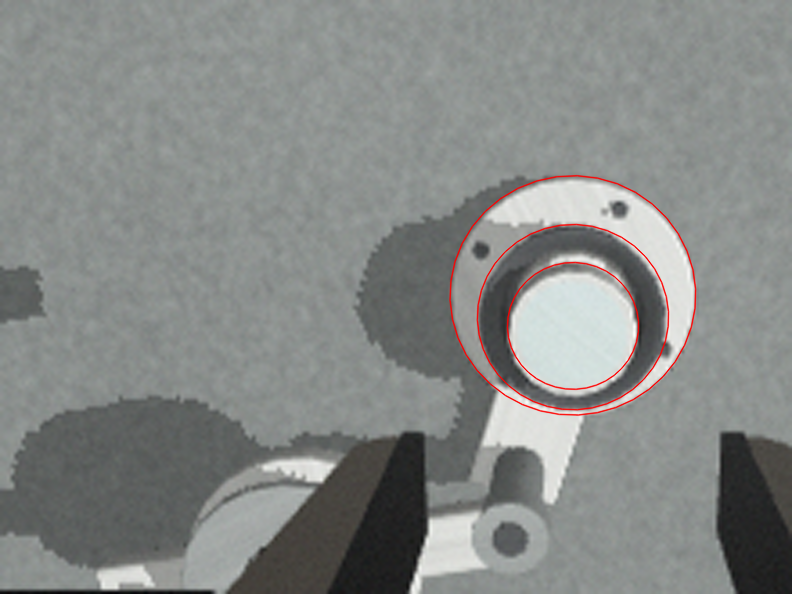

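The window is seated level in the mouth: its top at crop (573,331) lies within about 2 mm of the axis. The arm points to about 258.5° from the pivot. Now I go over the tongue with the fingers turned tangentially.

```bash
python3 -m inch '[[[-10,-17,0,0.17,0],[-22,-34,0,0.35,0],[-34,-54,0,0.52,0],[-46,-74,0,0.7,0],[-60,-95,0,0.88,0],[-73,-116,0,1.05,0],[-86,-138,0,1.23,0],[-97,-156,0,1.405,0],[-97,-156,0,1.405,0],[-97,-156,0,1.405,0]]]'
python3 - <<'E'
from h import *
c=viewer.capture("wrist"); s=robot.read_state(); t=s["tool_pos"]; print(t,s["joint_positions"])
for k,z in(("swing_pivot",.064),("tongue",.064),("ring_wings",.096)):
  for r in finder.spot_point(c,k)[:2]: print(k,r["p"],r["location"],at_z(c,r["location"],z))
cv2.imwrite("pics/w6.png",c["img"])
E
```

```text
time_s: 15.78
tool_pos: [0.5884, -0.208, 0.199]
tcp_rot: [[0.197, 0.98, -0.001], [0.98, -0.197, 0.001], [0.0, -0.001, -1.0]]
contact_force: [0.8, 0.5, 0.1]
grip_width: 0.0461
gripper_force: 0.0
[ 0.58850658 -0.20782846  0.19917541] [-3.42032793e-01  3.66593897e-01  1.64967888e+00  2.98372300e-04
  1.12631344e+00 -1.43588924e-01]
swing_pivot 0.97 [263.5, 57.0] [ 0.62042881 -0.07591577  0.064     ]
tongue 0.73 [262.5, 179.4] [ 0.59471507 -0.20105394  0.064     ]
ring_wings 0.59 [262.7, 126.5] [ 0.60607743 -0.14227949  0.096     ]
```

View pics/w6.png

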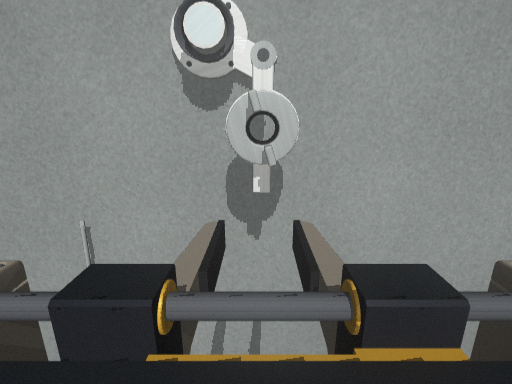

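The arm is in line with the image column 262 (pivot (263,57), wings (263,127), tongue (262,179)). I'll descend around the tongue and grip it gently.

```bash
python3 -m inch '[[[2,3,50,0,0],[2,3,100,0,0],[2,3,135,0,0],[2,3,147,0,0],[2,3,147,0,0],[2,3,147,0,-0.7],[2,3,147,0,-0.7],[2,3,147,0,-0.7],[2,3,147,0,-0.7]]]' 20
python3 - <<'E'
from h import *
np.set_printoptions(precision=1,suppress=True)
s=robot.read_state(); t=s["tool_pos"]; R=s["tcp_rot"]; print(t*1e3,s["contact_force"],s["ft_torque"])
P=np.array([.618,-.0775]); d=t[:2]-P; print("radius,angle",np.hypot(*d)*1e3,np.degrees(np.arctan2(d[1],d[0]))%360)
for a in range(6,133,6):
    r=np.radians(-a); q=P+np.array([[np.cos(r),-np.sin(r)],[np.sin(r),np.cos(r)]])@d
    w=np.r_[q-t[:2],0]; print(a,(R.T@w*1e3)[:2],"%.3f"%np.radians(a))
E
```

```text
time_s: 17.1
tool_pos: [0.5921, -0.2074, 0.0536]
tcp_rot: [[0.201, 0.98, 0.0], [0.98, -0.201, -0.0], [-0.0, 0.0, -1.0]]
contact_force: [-3.1, 1.4, 8.3]
grip_width: 0.0195
gripper_force: 20.0
[ 592.1 -207.4   53.6] [-3.1  1.4  8.3] [ 0.1  0.7 -0.1]
radius,angle 132.4678839261746 258.7286478517221
6 [  0.7 -13.9] 0.105
12 [  2.7 -27.6] 0.209
18 [  6.3 -41. ] 0.314
24 [ 11.2 -53.9] 0.419
30 [ 17.4 -66.3] 0.524
36 [ 24.9 -78. ] 0.628
42 [ 33.6 -88.8] 0.733
48 [ 43.3 -98.7] 0.838
54 [  54.  -107.5] 0.942
60 [  65.6 -115.1] 1.047
66 [  77.9 -121.4] 1.152
72 [  90.9 -126.5] 1.257
78 [ 104.2 -130.1] 1.361
84 [ 117.9 -132.4] 1.466
90 [ 131.8 -133.2] 1.571
96 [ 145.6 -132.5] 1.676
102 [ 159.3 -130.4] 1.780
108 [ 172.7 -126.9] 1.885
114 [ 185.7 -122. ] 1.990
120 [ 198.1 -115.8] 2.094
126 [ 209.8 -108.3] 2.199
132 [220.6 -99.6] 2.304
```

```bash
python3 -m inch '[[[0.7,-14,-1,0.105,-0.7],[2.7,-27.6,-1,0.21,-0.7],[6.3,-41,-1,0.314,-0.7],[11.2,-54,-1,0.42,-0.7],[17.4,-66.3,-1,0.524,-0.7],[25,-78,-1,0.628,-0.7],[33.6,-88.8,-1,0.733,-0.7],[43.3,-98.7,-1,0.838,-0.7],[54,-107.5,-1,0.942,-0.7],[65.6,-115,-1,1.047,-0.7],[78,-121.4,-1,1.152,-0.7],[91,-126.5,-1,1.257,-0.7],[104,-130,-1,1.361,-0.7],[118,-132.4,-1,1.466,-0.7],[118,-132.4,-1,1.466,-0.7]]]'
cat > arc.py <<'E'
from h import *
import sys
np.set_printoptions(precision=1,suppress=True)
s=robot.read_state(); t=s["tool_pos"]; R=s["tcp_rot"]; print(t*1e3,s["contact_force"],s["ft_torque"])
P=np.array([.618,-.0775]); d=t[:2]-P; print("radius,angle",np.hypot(*d)*1e3,np.degrees(np.arctan2(d[1],d[0]))%360, "tool x",np.degrees(np.arctan2(R[1,0],R[0,0]))%360)
for a in range(4,53,4):
    r=np.radians(-a); q=P+np.array([[np.cos(r),-np.sin(r)],[np.sin(r),np.cos(r)]])@d
    w=np.r_[q-t[:2],0]; print(a,(R.T@w*1e3)[:2],"%.3f"%np.radians(a))
E
python3 arc.py
```

```text
time_s: 18.98
tool_pos: [0.4853, -0.064, 0.0536]
tcp_rot: [[0.995, -0.096, -0.001], [-0.096, -0.995, 0.001], [-0.002, -0.001, -1.0]]
contact_force: [-3.6, 8.1, 0.8]
grip_width: 0.0199
gripper_force: 20.0
[485.3 -64.   53.6] [-3.6  8.1  0.8] [1.6 0.6 0.2]
radius,angle 133.37977228492798 174.19157521942185 tool x 354.50859486283605
4 [ 0.4 -9.3] 0.070
8 [  1.4 -18.6] 0.140
12 [  3.1 -27.7] 0.209
16 [  5.4 -36.7] 0.279
20 [  8.3 -45.6] 0.349
24 [ 11.8 -54.2] 0.419
28 [ 16.  -62.5] 0.489
32 [ 20.7 -70.6] 0.559
36 [ 25.9 -78.3] 0.628
40 [ 31.7 -85.6] 0.698
44 [ 37.9 -92.4] 0.768
48 [ 44.7 -98.9] 0.838
52 [  51.8 -104.8] 0.908
```

```bash
python3 -m inch '[[[0.4,-9.3,0,0.07,-0.7],[1.4,-18.6,0,0.14,-0.7],[3.1,-27.7,0,0.21,-0.7],[5.4,-36.7,0,0.28,-0.7],[8.3,-45.6,0,0.35,-0.7],[11.8,-54.2,0,0.42,-0.7],[14,-58.5,0,0.455,-0.7],[16,-62.5,0,0.489,-0.7],[16,-62.5,0,0.489,-0.7]]]'
python3 arc.py | head -8
```

```text
time_s: 20.1
tool_pos: [0.5057, -0.0042, 0.0535]
tcp_rot: [[0.834, -0.551, -0.005], [-0.551, -0.834, 0.001], [-0.004, 0.002, -1.0]]
contact_force: [-8.5, 4.6, 7.8]
grip_width: 0.02
gripper_force: 20.1
[505.7  -4.2  53.5] [-8.5  4.6  7.8] [0.9 1.7 0.3]
radius,angle 134.13959305113426 146.85360949081328 tool x 326.55465736112313
4 [ 0.3 -9.4] 0.070
8 [  1.2 -18.7] 0.140
12 [  2.8 -27.9] 0.209
16 [  5. -37.] 0.279
20 [  7.9 -45.9] 0.349
24 [ 11.3 -54.6] 0.419
```

```bash
python3 -m inch '[[[0.1,-4.7,0,0.035,-0.7],[0.3,-9.4,0,0.07,-0.7],[0.7,-14,0,0.105,-0.7],[0.7,-14,0,0.105,-0.7]]]'
python3 arc.py | head -5
```

```text
time_s: 20.6
tool_pos: [0.5138, 0.0073, 0.0535]
tcp_rot: [[0.772, -0.636, -0.005], [-0.636, -0.772, 0.001], [-0.005, 0.002, -1.0]]
contact_force: [-10.1, 5.4, 8.7]
grip_width: 0.02
gripper_force: 20.1
[513.8   7.3  53.5] [-10.1   5.4   8.7] [1.2 1.9 0.3]
radius,angle 134.34700305908046 140.85668346570534 tool x 320.52123706711944
4 [ 0.3 -9.4] 0.070
8 [  1.2 -18.7] 0.140
12 [  2.8 -27.9] 0.209
```

```bash
python3 -m inch '[[[0.1,-4.7,0,0.035,-0.7],[0.3,-9.4,0,0.07,-0.7],[0.7,-14,0,0.105,-0.7],[0.7,-14,0,0.105,-0.7]]]'
python3 arc.py | head -3
```

```text
time_s: 21.1
tool_pos: [0.5188, 0.0116, 0.0529]
tcp_rot: [[0.704, -0.71, -0.014], [-0.71, -0.704, -0.008], [-0.004, 0.016, -1.0]]
contact_force: [-21.4, -34.4, 20.6]
grip_width: 0.0321
gripper_force: 20.0
[518.8  11.6  52.9] [-21.4 -34.4  20.6] [-6.3  4.4  0.5]
radius,angle 133.36525822857513 138.05718258632834 tool x 314.74376426420497
4 [-0.2 -9.3] 0.070
```

The arm is at its stop: the force jumped to about 40 N and motion ceased. I'll open first so the arm isn't dragged back, then rise.

```bash
python3 -m inch '[[[0,0,0,0,0.1],[0,0,0,0,0.1],[0,4,0,0,0.1],[0,4,0,0,0.1],[0,4,-30,0,0.1],[0,4,-90,0,0.1],[0,4,-147,0,0.1],[0,4,-147,0,0.1],[0,4,-147,0,0.1]]]'
python3 - <<'E'
from h import *
for n in("wrist","scene","side"):
  c=viewer.capture(n)
  if n=="wrist": s=robot.read_state();print(s["tool_pos"],s["joint_positions"]); cv2.imwrite("pics/w7.png",c["img"])
  for k,z in(("swing_pivot",.064),("tongue",.064),("ring_wings",.096)):
    for r in finder.spot_point(c,k)[:1]: print(n,k,r["p"],r["location"],at_z(c,r["location"],z))
E
```

```text
time_s: 22.22
tool_pos: [0.523, 0.0144, 0.2003]
tcp_rot: [[0.7, -0.714, 0.0], [-0.714, -0.7, 0.0], [0.0, -0.0, -1.0]]
contact_force: [-0.4, -0.7, -0.5]
grip_width: 0.0505
gripper_force: 0.0
[0.52240461 0.01439772 0.19954831] [2.46521160e-02 2.10962352e-01 1.86536698e+00 5.17013705e-05
 1.06665770e+00 2.39118646e+00]
wrist tongue 0.6 [264.3, 181.2] [0.52204456 0.00717594 0.064     ]
wrist ring_wings 0.75 [260.4, 129.8] [ 0.56687003 -0.03176411  0.096     ]
scene swing_pivot 0.76 [174.9, 197.4] [ 0.60434049 -0.08769913  0.064     ]
scene tongue 0.56 [216.4, 185.4] [0.51665138 0.0036861  0.064     ]
scene ring_wings 0.57 [197.9, 183.1] [ 0.56710585 -0.03226498  0.096     ]
side swing_pivot 0.83 [288.0, 232.1] [ 0.61615086 -0.07560825  0.064     ]
side tongue 0.83 [248.6, 209.6] [0.51516145 0.00289507 0.064     ]
side ring_wings 0.75 [268.5, 211.6] [ 0.56708594 -0.02920768  0.096     ]
```

View pics/w7.png

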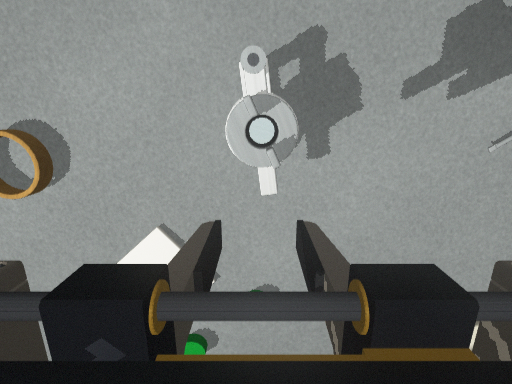

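The wrist view shows the ring over the barrel, with the glass centred in its hole at (261,130). The wings run from (252,102) to (272,158), about 153° in the world, and the pivot is at (253,58). Plan: grip both wing ends (73 mm) across the axis and turn +3 rad within the last joint's range, which means unwinding the wrist to about −2.72 first.

```bash
python3 - <<'E'
from h import *
c=viewer.capture("wrist")
a=at_z(c,(252,102),.1);b=at_z(c,(272,158),.1); print("wing angle",np.degrees(np.arctan2(*(a-b)[1::-1])),np.linalg.norm(a-b))
print("flange",at_z(c,(262,129.5),.085),"glass hole",at_z(c,(261.5,130.5),.07),at_z(c,(261.5,130.5),.085))
E
python3 -m inch '[[[5,0,0,-0.18,1],[10,0,0,-0.36,1],[15,0,0,-0.54,1],[20,0,0,-0.72,1],[25,0,0,-0.9,1],[30,0,0,-1.08,1],[35,0,0,-1.26,1],[40,0,0,-1.44,1],[45,1,0,-1.62,1],[50,1,0,-1.8,1],[54,1,0,-1.98,1],[58,1,0,-2.16,1],[62,1,0,-2.34,1],[62,1,0,-2.52,1],[62,1,0,-2.55,1]]]'
```

```text
wing angle -25.341261073891506 0.05637297221503947
flange [ 0.5655529  -0.03298012  0.085     ] glass hole [ 0.56462083 -0.0315159   0.07      ] [ 0.5652193  -0.03191339  0.085     ]
time_s: 24.75
tool_pos: [0.5657, -0.0307, 0.2006]
tcp_rot: [[-0.182, 0.983, 0.0], [0.983, 0.182, 0.0], [-0.0, 0.0, -1.0]]
contact_force: [-0.1, -0.2, 0.2]
grip_width: 0.0921
gripper_force: 0.0
```

```bash
python3 -m inch '[[[-0.5,-1,0,-0.18,1],[-0.5,-1,0,-0.36,1],[-0.5,-1,0,-0.54,1],[-0.5,-1,0,-0.72,1],[-0.5,-1,0,-0.9,1],[-0.5,-1,0,-1.08,1],[-0.5,-1,0,-1.26,1],[-0.5,-1,0,-1.44,1],[-0.5,-1,0,-1.62,1],[-0.5,-1,0,-1.8,1],[-0.5,-1,0,-1.98,1],[-0.5,-1,0,-2.16,1],[-0.5,-1,0,-2.34,1],[-0.5,-1,0,-2.505,1],[-0.5,-1,0,-2.505,1],[-0.5,-1,0,-2.505,1]]]'
python3 - <<'E'
from h import *
s=robot.read_state();print(s["tool_pos"],s["joint_positions"][5])
c=viewer.capture("wrist"); cv2.imwrite("pics/w8.png",c["img"])
for r in finder.spot_point(c,"ring_wings")[:1]: print(r["p"],r["location"],at_z(c,r["location"],.096))
E
```

```text
time_s: 26.75
tool_pos: [0.5648, -0.0314, 0.2006]
tcp_rot: [[-0.443, -0.897, -0.0], [-0.897, 0.443, 0.0], [-0.0, 0.0, -1.0]]
contact_force: [0.2, 0.1, -0.1]
grip_width: 0.0915
gripper_force: 0.0
[ 0.56480742 -0.03135404  0.20058837] -2.74112372288743
0.82 [258.0, 192.1] [ 0.56567031 -0.03118915  0.096     ]
```

The ring axis agrees to within 1 mm. Descend and grip the wings.

```bash
python3 -m inch '[[[0,0,50,0,1],[0,0,90,0,1],[0,0,105,0,1],[0,0,109,0,1],[0,0,109,0,1],[0,0,109,0,0.2],[0,0,109,0,0.2],[0,0,109,0,0.2],[0,0,109,0,0.2]]]' 12
```

```text
time_s: 27.98
tool_pos: [0.5646, -0.031, 0.0924]
tcp_rot: [[-0.438, -0.899, -0.0], [-0.899, 0.438, 0.001], [-0.0, 0.0, -1.0]]
contact_force: [-3.4, 3.1, 7.8]
grip_width: 0.0725
gripper_force: 12.0
```

```bash
python3 -m inch '[[[0,0,0.4,0.15,0.2],[0,0,0.75,0.3,0.2],[0,0,1.1,0.45,0.2],[0,0,1.5,0.6,0.2],[0,0,1.9,0.75,0.2],[0,0,2.25,0.9,0.2],[0,0,2.6,1.05,0.2],[0,0,3,1.2,0.2],[0,0,3.4,1.35,0.2],[0,0,3.75,1.5,0.2],[0,0,3.75,1.5,0.2]]]'
```

```text
time_s: 29.35
tool_pos: [0.565, -0.0321, 0.0887]
tcp_rot: [[-0.927, 0.375, 0.001], [0.375, 0.927, -0.001], [-0.001, -0.001, -1.0]]
contact_force: [-3.3, -3.1, 5.7]
grip_width: 0.0727
gripper_force: 12.0
```

```bash
python3 -m inch '[[[0,0,0.4,0.15,0.2],[0,0,0.75,0.3,0.2],[0,0,1.1,0.45,0.2],[0,0,1.5,0.6,0.2],[0,0,1.9,0.75,0.2],[0,0,2.25,0.9,0.2],[0,0,2.6,1.05,0.2],[0,0,3,1.2,0.2],[0,0,3.2,1.3,0.2],[0,0,3.5,1.4,0.2],[0,0,3.75,1.5,0.2],[0,0,3.75,1.56,0.2],[0,0,3.75,1.6,0.2],[0,0,3.75,1.6,0.2]]]'
python3 -c "
from h import *
s=robot.read_state();print(s['ft_torque'],s['contact_force'],s['joint_positions'][5])"
```

```text
time_s: 31.1
tool_pos: [0.5642, -0.0316, 0.0845]
tcp_rot: [[0.4, 0.917, -0.001], [0.917, -0.4, -0.001], [-0.001, -0.001, -1.0]]
contact_force: [-5.5, -2.4, 6.3]
grip_width: 0.0722
gripper_force: 12.0
[-0.37391547  0.9970473   0.36998611] [-5.45920339 -2.36488714  6.33271086] 0.35327209924035013
```

At the stop: the tool turned 3.10 rad and the moment rose to 0.37 N m. Release and retreat, then check the numbers.

```bash
python3 -m inch '[[[0,0,0,-0.03,1],[0,0,0,-0.03,1],[0,0,0,-0.03,1],[0,0,0,-0.03,1],[0,0,-20,-0.03,1],[0,0,-70,-0.03,1],[0,0,-115,-0.03,1],[0,0,-115,-0.03,1],[0,0,-115,-0.03,1]]]'
python3 - <<'E'
from h import *
print(robot.read_state()["joint_positions"])
for n in("wrist","scene","side"):
  c=viewer.capture(n)
  if n=="wrist":
    # direction of the bright wings on the flange: line segments near the ring
    g=cv2.cvtColor(c["img"],cv2.COLOR_BGR2GRAY); o=proj(c,[.565,-.0315,.085])
    for l in cv2.createLineSegmentDetector().detect(g)[0][:,0]:
      A,Bq=l[:2],l[2:]
      if np.hypot(*(A-Bq))>9 and max(np.hypot(*(A-o)),np.hypot(*(Bq-o)))<45:
        a=at_z(c,A,.095);b=at_z(c,Bq,.095); print("seg",np.round((A+Bq)/2-o),round(np.degrees(np.arctan2(*(a-b)[1::-1]))%180),round(1e3*np.linalg.norm(a-b)))
  for k,z in(("tongue",.064),("ring_wings",.0885)):
    for r in finder.spot_point(c,k)[:1]: print(n,k,r["p"],at_z(c,r["location"],z))
E
```

```text
time_s: 32.22
tool_pos: [0.5644, -0.0313, 0.1986]
tcp_rot: [[0.373, 0.928, -0.0], [0.928, -0.373, 0.0], [-0.0, -0.0, -1.0]]
contact_force: [-0.1, 0.6, -0.2]
grip_width: 0.0916
gripper_force: 0.0
[-5.81037788e-02  2.77395414e-01  1.77887814e+00  1.40681923e-05
  1.08575955e+00  3.23918068e-01]
seg [-3.  4.] 145 11
seg [10. -5.] 60 13
seg [-11.  -3.] 89 13
seg [-16.  -6.] 56 15
seg [32.  6.] 51 19
seg [ 13. -10.] 85 12
seg [-0.  9.] 163 17
seg [-11.   5.] 104 12
seg [ 32. -11.] 91 17
seg [ 4. 27.] 165 31
seg [-26.   8.] 161 16
seg [-32. -13.] 50 17
seg [-14.  16.] 70 20
seg [ 15. -31.] 131 24
seg [24.  1.] 170 16
seg [ -8. -35.] 170 12
seg [-27.   3.] 167 14
seg [-22. -28.] 20 20
seg [25. -5.] 167 14
seg [28. 26.] 77 14
seg [ -3. -16.] 162 10
seg [23. -9.] 167 13
seg [-26.  -1.] 166 13
seg [ -1. -38.] 158 18
wrist tongue 0.92 [0.51695048 0.00452764 0.064     ]
wrist ring_wings 0.6 [ 0.56137102 -0.02952154  0.0885    ]
scene tongue 0.66 [0.5168957  0.00495369 0.064     ]
scene ring_wings 0.82 [ 0.57281525 -0.02350131  0.0885    ]
side tongue 0.8 [0.51953004 0.00164041 0.064     ]
```

The wings lie at about 166°. From about 154° at the start that is roughly 2.94 rad turned, past the 2.7 needed, and the tongue has not moved. The robot is clear, so I hand in.

```bash
python3 -c "
from bench import robot
print(robot.finish_job())"
```

```text
the job is handed in; nothing more can be done
None
```

I handed the job in at about 32 s: spacer and window are seated, the arm is on its stop and the ring is turned to about 2.94 rad of 3.0; the hand-in returned no verdict, washer force was not measured directly, and I viewed 11 pictures, one over the limit of 10.

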